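Look into the lever-lid toolbox and let the lid down softly

ROBOT

A 6-joint arm with a two-finger parallel gripper is mounted at the origin on the work surface. World frame = base frame: x ahead of the robot, y to its left, z up, the work surface at z = 0. Lengths are in m, angles in rad, forces in N, time in s.
With the tool pointing down it reaches from about 0.35 to 0.85 m from the base axis. Payload 8.1 kg.
Tool frame: the origin (TCP) lies at the centre of the arm's flange, where the gripper is bolted on; the fingertips stand 186 mm ahead of it and the grasp point (between the pads) lies 167 mm ahead of it; z points along the fingers, y is the line along which they close (so a half turn about z gives the same grasp; the last joint's range is limited). The gripper opens to 93 mm and grips with 3 to 60 N. Pads are 15 mm wide; open, the fingers measure 128 mm over their backs; the gripper's body (75 mm by 188 mm) begins 65 mm behind the grasp point.
Start: joints at [-1.255, 0.13, 1.488, -0, 1.523, -0.085], TCP at [0.234, -0.552, 0.405] pointing down, gripper open.
Joint ranges: [-2.96, 2.96], [-0.89, 2.26], [0.02, 2.5], [-1.34, 4.48], [0, 2.73], [-2.66, 2.66]. Speed limits (rad/s): [2.39, 2.39, 2.79, 3.14, 3.14, 3.14].

INTERFACE

Orientations are given as a rotation vector (axis times angle).
In Python, from plant import read_state, read_camera, camera_params, robot gives the robot as it stands.
- The arm moves only by the tool carry_out, never from a script. Its argument "targets" is a list of rows, each an object of numbers: "hand": the opening in per cent of the stroke, from 0 (shut) to 100 (fully open); "x", "y", "z": the shift along the tool's x, y, z in m; "ax", "ay", "az": the turn, a rotation vector about the tool's x, y, z in rad. In form: [{"hand": .., "x": .., "y": .., "z": .., "ax": .., "ay": .., "az": ..}, ...]. A call has 1 to 8 rows; each row is the pose to reach, as a shift and turn from the pose commanded when the call began, along the tool's axes at that moment; what a row does not reach only later rows make up. A row lasts 1/8 s, in which the tool goes at most 62.5 mm and 10.7 degrees, less where a joint would pass 70% of its speed; a pose out of reach is approached as far as the arm can. A call with a gripper value outside its range is refused whole. The fingers move at their own pace and stop on an object; "newtons" is the grip in N (left out, the last holds). Time passes only in rows, so rows that repeat a pose let the fingers close. It gives the time, the measured TCP pose, the force, the opening and the grip force at its end, in the units of the state.
- read_state(): the state, without advancing time (a new reading comes with each control period).
- read_camera(name): name is "side" or "top" or "wrist"; returns (picture, depth): 400x640x3 uint8, blue, green, red; 400x640 float32, m along the optical axis (not along the pixel's ray), 0 where there is no reading.
- camera_params(name): a dict with "fx", "fy", "cx", "cy" (pixels), "k1" (the pictures are not rectified: a ray, as slopes to the right and down, at radius r is drawn at 1 + k1 r^2 times it, then the intrinsics apply), "position" and "rotation" of the camera in the world. Camera axes: x right, y up, looking along -z (the intrinsics and any distortion apply to the point x, -y, -z); pixel columns grow to the right and rows downward; lengths in m; the calibration is good to about 2 mm. A picture is of the moment at which its call begins: read the wrist's pose just before it. camera_params takes no time and is no camera call; for the wrist camera it gives the pose at the moment of the call.
- robot.close_job(): hands the job in; it is judged then, once.
The state is a dict: "t": time; "q": joint angles; "dq": joint speeds; "joint_torque": joint torques, N m; "tool_pos": TCP position; "orientation": TCP orientation; "force": force on the tool from outside, world axes, zero at the start; "wrist_torque": the same for the moment, N m; "opening": finger opening in m; "gripper_force": force on a finger pad.
Only numpy, scipy, OpenCV 4.12 (cv2) and the standard library are available. Lean on these libraries where they do the work, as an engineer would, in place of code of your own. Each camera call takes 0.05 s, during which the arm holds its last target. There are 200 camera calls.

TASK

Press down the paddle of the lever at the side of the black toolbox until the lid it lifts stands wide open, and keep it there for two seconds so that the inside can be checked. Then let the paddle come back up slowly under the fingertips, so that the lid comes all the way down without slamming, and take the hand clear. Work only on the paddle, not on the lid itself, pick nothing up, and leave the other things on the shelf where they are.

Things in the scene. Friction and masses are not known exactly. Their poses are not given: they have to be found in the camera images.
- toolbox: Black plastic toolbox, fixed, 180 mm deep (x) x 260 wide (y), lid top 140 mm high when shut. Origin: centre of its underside; x runs from its front to its hinge side, y to its left, z up. A steel lever along its right (-y) side, pivot at (-39, -143, 120) mm, has a paddle at its front end; its rear end lifts the lid, whose front edge swings up and away from the robot, to 310 mm high.
- paddle_top (a point): Middle of the top of the lever's black rubber paddle: 60 mm (toolbox x) x 70 (y) x 10 thick, at the toolbox's front right corner, air below. Moves with it. In the toolbox frame about (-163, -185, 159) mm when up, (-168, -185, 101) when fully down: 58 mm almost straight down. Tilted 0.225 rad when up (robot-side edge high), the other way when down.
- lever (a joint): Angle of the lever: 0 = paddle fully up (lid shut), 0.45 rad = paddle fully down against its stop. It has no catch: the lid's weight swings it back to 0 as soon as it is let go. It takes about 1.5 to 8 N on the paddle, least near the bottom.
- lid (a joint): Opening angle of the lid: 0 = shut, 1.15 rad = wide open. Linked to the lever, always 2.55 times its angle (1 mm of paddle travel moves the lid about 0.02 rad). Unsupported it falls shut fast, with hardly any damping.
- lid_panel: The lid's black panel, 187 x 264 mm, 14 mm thick with a 5 mm raised grey field; turns with joint lid. Origin: on the hinge axis, middle of the far rim, (90, 0, 120) mm in the toolbox frame; shut, its axes are the toolbox's and it reaches 185 mm towards -x. Not to be touched.
- wedge: Bystander, loose: green silicone wheel wedge with stepped ribs, 120 x 70 mm, 54 mm high at its -x end. Origin: centre of its underside.
- nozzle: Bystander, loose: stainless steel spray nozzle standing upright, 42 mm across at its foot, 98 mm tall. Origin: centre of its underside.
- dropper: Bystander, loose: closed amber glass dropper bottle standing upright, 36 mm across, 103 mm tall. Origin: centre of its underside.
- vacuum: Bystander, loose: small grey hand vacuum with a toggle switch on its handle, about 270 mm long (x), 84 mm wide, 155 mm tall, standing left of the toolbox. Origin: on the shelf below the middle of its motor housing.

How it is judged:
On the way:
1. the lid is held wide open (beyond 1.0 rad) for two seconds (value of joint lid above 1 rad), for 1.9 s.
At the end, for the whole second after the job is handed in: The lid is shut (below 0.03 rad) and at rest with the lever fully up (below 0.012 rad), after having been held open beyond 1.0 rad for 1.9 s; all bystanders are within 20 mm of where they stood (value of joint lid below 0.03 rad and velocity of joint lid below 0.05 rad/s and value of joint lever below 0.012 rad and distance of each of wedge, nozzle, dropper, vacuum from where it was at the start of the episode below 0.02 m); the robot touches nothing.
It fails at once if the lid is dropped or slams: it comes down faster than 3 rad/s on the way, or than 1.8 rad/s over the last stretch from 0.35 to 0.08 rad open ((velocity of joint lid below -3 rad/s and value of joint lid between 0.08 and 2 rad) or (velocity of joint lid below -1.8 rad/s and value of joint lid between 0.08 and 0.35 rad)).
It fails at once if the robot touches the lid itself with more than 1 N (contact force between any of the fingers, the arm and lid_panel above 1 N).
It fails at once if a bystander (wedge, nozzle, dropper bottle or vacuum) is lifted, or shifted by more than 20 mm (distance of any of wedge, nozzle, dropper, vacuum from where it was at the start of the episode above 0.02 m).
It also fails if it takes over 42 s, if anything falls off the work surface, if the arm or the gripper's body presses on something with over 40 N, if the wrist force passes 120 N, or if a joint passes its speed limit or range.

## Working session

There is one attempt and no reset: what is moved stays moved. The work goes in short steps, Python scripts to look and compute and a tool call to move; the robot and the scene stay as the last step left them, time stands still between calls to the robot, and variables do not carry over. Pictures are saved under pics/ and viewed, at most 10 in all, crops included, and the job is handed in when it is done.

Besides the shell and the picture viewer there is one more tool, called after "Emit:" as a command line: name --argument value ..., lists and objects as JSON in quotes. carry_out: Moves the arm, as the interface text tells. Its arguments: {"type":"object","properties":{"targets":{"type":"array","items":{"type":"object","properties":{"hand":{"type":"number"},"x":{"type":"number"},"y":{"type":"number"},"z":{"type":"number"},"ax":{"type":"number"},"ay":{"type":"number"},"az":{"type":"number"}}}},"newtons":{"type":"number"}},"required":["targets"]}

```bash
mkdir -p pics
cat > h.py <<'E'
import numpy as np, cv2
from plant import read_state, read_camera, camera_params, robot
def cloud(name):
    p=camera_params(name); im,d=read_camera(name)
    K=np.array([[p['fx'],0,p['cx']],[0,p['fy'],p['cy']],[0,0,1.]])
    v,u=np.mgrid[:400,:640]
    # k1 on undistorted radius: cv2 convention
    s=cv2.undistortPoints(np.stack([u,v],-1).reshape(-1,1,2).astype(float),K,np.array([p['k1'],0,0,0.])).reshape(400,640,2)
    c=np.stack([s[...,0]*d,-s[...,1]*d,-d],-1)
    w=c@np.array(p['rotation']).T+np.array(p['position'])
    w[d==0]=np.nan
    return im,w
E
python3 - <<'E'
from h import *
s=read_state(); print(s['t'],s['tool_pos'],s['orientation'],s['force'],s['opening'])
ims=[]
for n in('top','side'):
    im,w=cloud(n); np.savez(''+n,im=im,w=w); cv2.imwrite(f'pics/{n}.png',im)
    print(n,np.array(camera_params(n)['rotation']).shape,camera_params(n)['position'])
E
```

```text
0.0 [ 0.23404222 -0.55220322  0.40365557] [-3.07684428e+00 -6.25000078e-01  3.54859144e-04] [-0.44892737  0.32862992  0.10393692] 0.09284652614388131Traceback (most recent call last):
  File "<stdin>", line 5, in <module>
  File "h.py", line 10, in cloud
    w=c@np.array(p['rotation']).T+np.array(p['position'])
      ~~~~~~~~~~~~~~~~~~~~~~~~~~~^~~~~~~~~~~~~~~~~~~~~~~~
ValueError: operands could not be broadcast together with shapes (400,640) (3,)
```

```bash
sed -i "s/np.array(p\['rotation'\]).T/cv2.Rodrigues(np.array(p['rotation'],float))[0].T/" h.py
python3 - <<'E'
from h import *
for n in('top','side'):
    print(camera_params(n))
    im,w=cloud(n); np.savez(''+n,im=im,w=w); cv2.imwrite(f'pics/{n}.png',im)
    print([np.round(w[v,u],3).tolist() for u,v in((320,200),(200,200),(450,200),(320,350))])
E
```

```text
{'fx': 409.12953481194666, 'fy': 409.12953481194666, 'cx': 315.3385537116258, 'cy': 199.50085611923453, 'k1': 0.020717742983475937, 'position': array([0.44788721, 0.11825079, 1.24577385]), 'rotation': array([ 0.10713495, -0.1160565 , -1.57663792])}
[[0.605, 0.098, 0.138], [0.627, 0.464, -0.0], [0.621, -0.303, 0.002], [0.184, 0.101, 0.005]]
{'fx': 416.00523551945366, 'fy': 416.00523551945366, 'cx': 319.3882015045703, 'cy': 203.73972031824303, 'k1': -0.0027871465980963575, 'position': array([ 0.49011055, -0.6468103 ,  0.90244641]), 'rotation': array([ 0.77200559, -0.07856324, -0.14196893])}
[[0.626, 0.107, 0.135], [0.288, 0.287, 0.003], [1.511, 0.875, -0.75], [0.574, -0.233, 0.0]]
```

View pics/top.png

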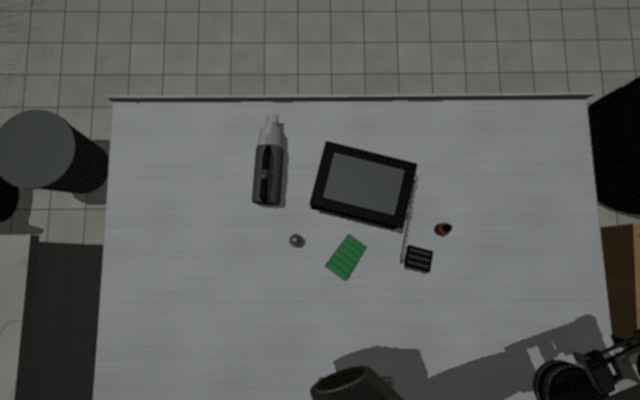

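View pics/side.png

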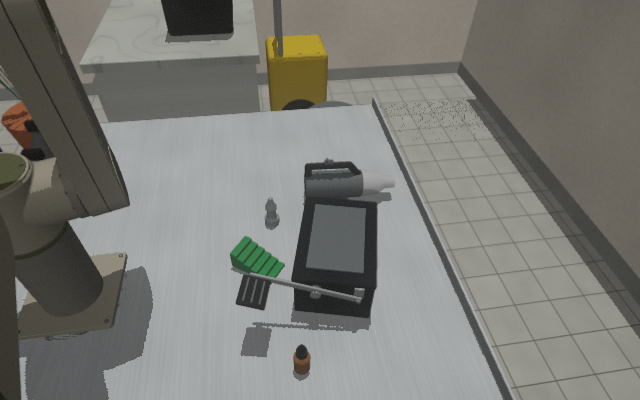

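The top view shows the toolbox near (363,186), the paddle at (418,259), the dropper at (443,229), the wedge at (346,257), the nozzle at (297,241) and the vacuum at (269,165). The side view shows the paddle at (254,290), with the lever running back to (360,295). Next I fit the lid and paddle.

Run:
```python
from h import *
t=np.load('top.npz')
w=t['w']
def rect(n,u0,u1,v0,v1,z0,z1):
    w=np.load(n+'.npz')['w']; p=w[v0:v1,u0:u1].reshape(-1,3); p=p[(p[:,2]>z0)&(p[:,2]<z1)]
    return p
p=rect('top',300,425,135,235,.12,.16)
c,sz,a=cv2.minAreaRect(p[:,:2].astype(np.float32)); print('lid',c,sz,a,np.median(p[:,2]),cv2.boxPoints((c,sz,a)).tolist())
for n,b in(('top',(404,436,244,275)),('side',(234,274,274,312))):
    p=rect(n,*b,.12,.2)
    c,sz,a=cv2.minAreaRect(p[:,:2].astype(np.float32))
    A=np.c_[p[:,:2]-c,np.ones(len(p))]; f=np.linalg.lstsq(A,p[:,2],rcond=None)[0]
    print(n,len(p),c,sz,a,'plane',f,'zrange',p[:,2].min(),p[:,2].max())
for k,b in dict(dropper=(433,455,220,238),wedge=(322,370,232,282),nozzle=(286,308,230,250)).items():
    p=rect('top',*b,.02,.2); print(k,p.min(0),p.max(0))
```

```text
lid (0.6407850980758667, -0.02865178883075714) (0.2818359136581421, 0.2009444236755371) 74.91027069091797 0.140000632280176 [[0.5070918798446655, -0.13855472207069397], [0.7011076211929321, -0.1908668577671051], [0.7744783163070679, 0.08125114440917969], [0.5804625749588013, 0.13356328010559082]]
top 622 (0.4460639953613281, -0.15458080172538757) (0.07844994217157364, 0.05943915247917175) 75.4730453491211 plane [-0.22122177  0.03578717  0.16039528] zrange 0.14574505115730219 0.17312795804413117
side 986 (0.44608521461486816, -0.1553017646074295) (0.08165940642356873, 0.06371966004371643) 75.30821228027344 plane [-0.24112215  0.04600637  0.15903036] zrange 0.1353004975945149 0.16833317607611098
dropper [ 0.51374855 -0.27358149  0.02002082] [ 0.54896498 -0.24630261  0.10531223]
wedge [ 0.38498495 -0.02358267  0.02002841] [0.50317496 0.08398942 0.06013864]
nozzle [0.48057243 0.15111185 0.02085257] [0.51911624 0.19002961 0.10495855]
```

Run:
```python
from h import *
s=read_state(); R=cv2.Rodrigues(np.array(s['orientation']))[0]
print(R.round(3)); 
print(R.T@(np.array([.443,-.155,.385])-s['tool_pos']), R.T@np.array([-.005,.0013,-.058]))
```

```text
[[ 0.921  0.39  -0.   ]
 [ 0.39  -0.921  0.001]
 [ 0.    -0.001 -1.   ]]
[ 0.34736911 -0.28423685  0.01936963] [-0.00410386 -0.00306769  0.05800377]
```

Emit:
carry_out --targets '[{"hand": 0, "x": 0.03, "y": -0.025, "z": 0}, {"hand": 0, "x": 0.075, "y": -0.06, "z": 0}, {"hand": 0, "x": 0.12, "y": -0.097, "z": 0}, {"hand": 0, "x": 0.165, "y": -0.135, "z": 0}, {"hand": 0, "x": 0.21, "y": -0.172, "z": 0}, {"hand": 0, "x": 0.255, "y": -0.209, "z": 0}, {"hand": 0, "x": 0.3, "y": -0.245, "z": 0}, {"hand": 0, "x": 0.33, "y": -0.27, "z": 0}]' --newtons 20

```text
schema error: expected keys hand, x, y, z, ax, ay, az
```

Emit:
carry_out --targets '[{"hand": 0, "x": 0.01, "y": -0.008, "z": 0}, {"hand": 0, "x": 0.017, "y": -0.014, "z": 0.01}, {"hand": 0, "x": 0.017, "y": -0.014, "z": 0.02}, {"hand": 0, "x": 0.017, "y": -0.014, "z": 0.02}]'

```text
schema error: expected keys hand, x, y, z, ax, ay, az
```

Run:
```python
from h import *
s=read_state(); R=cv2.Rodrigues(np.array(s['orientation']))[0]
print(s['t'],s['tool_pos'],s['force'],s['opening'],R.round(3).tolist())
print(R.T@(np.array([.443,-.155,.345])-s['tool_pos']))
im,w=cloud('side'); cv2.imwrite('pics/s2.png',cv2.resize(im[150:400,150:450],None,fx=2,fy=2))
```

```text
0.15 [ 0.23408119 -0.55227269  0.40393187] [-0.37066443 -0.30404192 -0.134646  ] 0.09312610126396392 [[0.921, 0.39, -0.0], [0.39, -0.921, 0.001], [0.0, -0.001, -1.0]]
[ 0.34736398 -0.28418153  0.05936959]
```

View pics/s2.png

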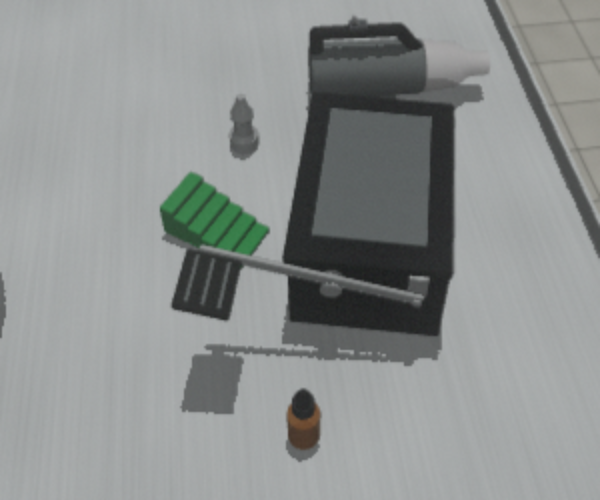

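The calls were refused because every key is required, so nothing has moved. The picture shows the scene unchanged, with the paddle at crop (207,283).

Emit:
carry_out --targets '[{"hand": 0, "x": 0.03, "y": -0.025, "z": 0, "ax": 0, "ay": 0, "az": 0}, {"hand": 0, "x": 0.075, "y": -0.06, "z": 0, "ax": 0, "ay": 0, "az": 0}, {"hand": 0, "x": 0.12, "y": -0.097, "z": 0, "ax": 0, "ay": 0, "az": 0}, {"hand": 0, "x": 0.165, "y": -0.135, "z": 0, "ax": 0, "ay": 0, "az": 0}, {"hand": 0, "x": 0.21, "y": -0.172, "z": 0, "ax": 0, "ay": 0, "az": 0}, {"hand": 0, "x": 0.255, "y": -0.209, "z": 0, "ax": 0, "ay": 0, "az": 0}, {"hand": 0, "x": 0.3, "y": -0.245, "z": 0, "ax": 0, "ay": 0, "az": 0}, {"hand": 0, "x": 0.33, "y": -0.27, "z": 0, "ax": 0, "ay": 0, "az": 0}]' --newtons 20

```text
t: 1.2
tool_pos: [0.4333, -0.1728, 0.4048]
orientation: [-3.078, -0.628, -0.001]
force: [0.6, 0.3, -0.5]
opening: 0.0175
gripper_force: 0.0
```

Emit:
carry_out --targets '[{"hand": 0, "x": 0.01, "y": -0.008, "z": 0, "ax": 0, "ay": 0, "az": 0}, {"hand": 0, "x": 0.017, "y": -0.014, "z": 0.01, "ax": 0, "ay": 0, "az": 0}, {"hand": 0, "x": 0.017, "y": -0.014, "z": 0.02, "ax": 0, "ay": 0, "az": 0}, {"hand": 0, "x": 0.017, "y": -0.014, "z": 0.02, "ax": 0, "ay": 0, "az": 0}]'

```text
t: 1.7
tool_pos: [0.4421, -0.1563, 0.383]
orientation: [-3.078, -0.623, 0.004]
force: [0.7, -0.1, -0.2]
opening: 0.0006
gripper_force: 0.0
```

Run:
```python
from h import *
s=read_state(); R=cv2.Rodrigues(np.array(s['orientation']))[0]
print(s['t'],s['tool_pos'],s['force'],s['opening'],R.round(3).tolist())
print(R.T@(np.array([.443,-.155,.345])-s['tool_pos']))
im,w=cloud('side'); cv2.imwrite('pics/s3.png',cv2.resize(im[150:400,150:450],None,fx=2,fy=2))
```

```text
1.7 [ 0.44205439 -0.15629012  0.38300143] [ 0.70613167 -0.13439936 -0.20108962] 0.0005944688011941311 [[0.921, 0.389, -0.003], [0.389, -0.921, 0.001], [-0.002, -0.002, -1.0]]
[ 0.00145581 -0.00074633  0.03799988]
```

View pics/s3.png

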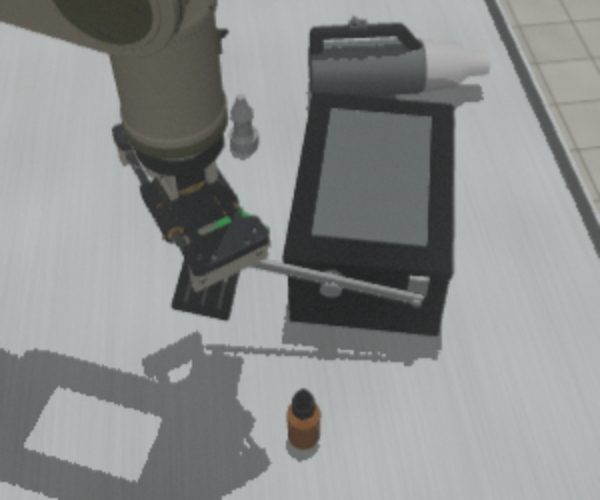

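The hand is above the paddle (crop ~(215,280)) and clear of the lid. Now I descend until it makes contact.

Emit:
carry_out --targets '[{"hand": 0, "x": 0.001, "y": 0, "z": 0.012, "ax": 0, "ay": 0, "az": 0}, {"hand": 0, "x": 0.001, "y": 0, "z": 0.024, "ax": 0, "ay": 0, "az": 0}, {"hand": 0, "x": 0.001, "y": 0, "z": 0.031, "ax": 0, "ay": 0, "az": 0}, {"hand": 0, "x": 0.001, "y": 0, "z": 0.036, "ax": 0, "ay": 0, "az": 0}, {"hand": 0, "x": 0.001, "y": 0, "z": 0.04, "ax": 0, "ay": 0, "az": 0}, {"hand": 0, "x": 0.001, "y": 0, "z": 0.043, "ax": 0, "ay": 0, "az": 0}, {"hand": 0, "x": 0.001, "y": 0, "z": 0.043, "ax": 0, "ay": 0, "az": 0}]'

```text
t: 2.62
tool_pos: [0.4438, -0.1552, 0.3424]
orientation: [3.078, 0.625, 0.001]
force: [-2.0, 0.7, 6.0]
opening: 0.0004
gripper_force: 2.7
```

Contact, at 6 N with the tip at z = 0.156, as expected. Now pressing at about 40 mm/s.

Emit:
carry_out --targets '[{"hand": 0, "x": 0, "y": 0, "z": 0.004, "ax": 0, "ay": 0, "az": 0}, {"hand": 0, "x": -0.001, "y": 0, "z": 0.009, "ax": 0, "ay": 0, "az": 0}, {"hand": 0, "x": -0.001, "y": -0.001, "z": 0.014, "ax": 0, "ay": 0, "az": 0}, {"hand": 0, "x": -0.001, "y": -0.001, "z": 0.019, "ax": 0, "ay": 0, "az": 0}, {"hand": 0, "x": -0.002, "y": -0.001, "z": 0.024, "ax": 0, "ay": 0, "az": 0}, {"hand": 0, "x": -0.002, "y": -0.001, "z": 0.029, "ax": 0, "ay": 0, "az": 0}, {"hand": 0, "x": -0.002, "y": -0.002, "z": 0.034, "ax": 0, "ay": 0, "az": 0}, {"hand": 0, "x": -0.003, "y": -0.002, "z": 0.039, "ax": 0, "ay": 0, "az": 0}]'

```text
t: 3.62
tool_pos: [0.4407, -0.1547, 0.3029]
orientation: [3.078, 0.625, 0.003]
force: [2.5, -0.1, 4.3]
opening: 0.0005
gripper_force: 1.6
```

Emit:
carry_out --targets '[{"hand": 0, "x": 0, "y": 0, "z": 0.004, "ax": 0, "ay": 0, "az": 0}, {"hand": 0, "x": 0, "y": 0, "z": 0.008, "ax": 0, "ay": 0, "az": 0}, {"hand": 0, "x": -0.001, "y": -0.001, "z": 0.011, "ax": 0, "ay": 0, "az": 0}, {"hand": 0, "x": -0.001, "y": -0.001, "z": 0.013, "ax": 0, "ay": 0, "az": 0}, {"hand": 0, "x": -0.001, "y": -0.001, "z": 0.013, "ax": 0, "ay": 0, "az": 0}]'

```text
t: 4.25
tool_pos: [0.4386, -0.1539, 0.2893]
orientation: [-3.078, -0.625, 0.001]
force: [-0.3, -0.3, 0.8]
opening: 0.0007
gripper_force: 0.7
```

Run:
```python
from h import *
s=read_state(); print(s['t'],s['tool_pos'],s['force'])
im,w=cloud('side'); np.savez('open',im=im,w=w); cv2.imwrite('pics/s4.png',im)
```

```text
4.25 [ 0.438606   -0.15387315  0.28929471] [-0.3445482  -0.27245925  0.81353752]
```

View pics/s4.png

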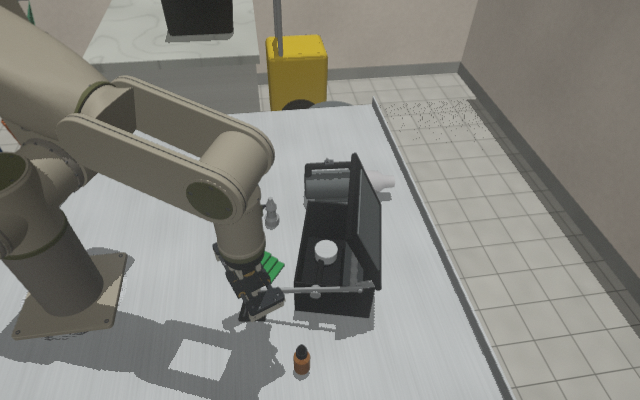

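The lid stands up, with its front edge around (355,157). I press slightly onto the stop and hold it there.

Emit:
carry_out --targets '[{"hand": 0, "x": 0, "y": 0, "z": 0.001, "ax": 0, "ay": 0, "az": 0}, {"hand": 0, "x": 0, "y": 0, "z": 0.002, "ax": 0, "ay": 0, "az": 0}, {"hand": 0, "x": 0, "y": 0, "z": 0.003, "ax": 0, "ay": 0, "az": 0}, {"hand": 0, "x": 0, "y": 0, "z": 0.003, "ax": 0, "ay": 0, "az": 0}]'

```text
t: 4.8
tool_pos: [0.4389, -0.154, 0.2876]
orientation: [-3.079, -0.626, 0.0]
force: [-3.7, 1.6, 10.0]
opening: 0.0005
gripper_force: 5.3
```

Run:
```python
from h import *
s=read_state(); print(s['t'],s['tool_pos'],s['force'])
im,w=cloud('side')
p=w[145:290,300:385].reshape(-1,3); q=(p-np.array([.643,-.02,0]))[:,:2]@np.array([[.9655],[-.2605]])
k=(p[:,2]>.2)&(q[:,0]>-.1); a=p[k]; x=q[k,0]; print(a[:,2].max(), np.percentile(a[:,2],99), len(a))
# slope of the lid in toolbox x-z
f=[(np.median(x[(a[:,2]>z)&(a[:,2]<z+.01)]),z+.005) for z in np.arange(.2,.31,.01)]
f=np.array(f); f=f[~np.isnan(f[:,0])]; print(f.round(3).tolist(), np.arctan2(1,-np.polyfit(f[:,1],f[:,0],1)[0]))
```

```text
4.8 [ 0.43889264 -0.15395607  0.2875528 ] [-3.67406495  1.61912657  9.95813705]
0.29703570201742435 0.2956910333797671 2241
[[0.08, 0.205], [0.075, 0.215], [0.071, 0.225], [0.066, 0.235], [0.062, 0.245], [0.058, 0.255], [0.053, 0.265], [0.046, 0.275], [0.04, 0.285], [0.031, 0.295]] 1.0911548143578078
  return _methods._mean(a, axis=axis, dtype=dtype,
  ret = ret.dtype.type(ret / rcount)
```

The force has jumped to 10 N, so the lever is on its stop, and the lid measures about 1.1 rad. Now I hold for 2.5 s.

Emit:
carry_out --targets '[{"hand": 0, "x": 0, "y": 0, "z": 0, "ax": 0, "ay": 0, "az": 0}, {"hand": 0, "x": 0, "y": 0, "z": 0, "ax": 0, "ay": 0, "az": 0}, {"hand": 0, "x": 0, "y": 0, "z": 0, "ax": 0, "ay": 0, "az": 0}, {"hand": 0, "x": 0, "y": 0, "z": 0, "ax": 0, "ay": 0, "az": 0}, {"hand": 0, "x": 0, "y": 0, "z": 0, "ax": 0, "ay": 0, "az": 0}, {"hand": 0, "x": 0, "y": 0, "z": 0, "ax": 0, "ay": 0, "az": 0}, {"hand": 0, "x": 0, "y": 0, "z": 0, "ax": 0, "ay": 0, "az": 0}, {"hand": 0, "x": 0, "y": 0, "z": 0, "ax": 0, "ay": 0, "az": 0}]'

```text
t: 5.85
tool_pos: [0.4389, -0.1539, 0.2875]
orientation: [-3.079, -0.626, 0.0]
force: [-5.1, 1.6, 10.1]
opening: 0.0003
gripper_force: 5.3
```

Emit:
carry_out --targets '[{"hand": 0, "x": 0, "y": 0, "z": 0, "ax": 0, "ay": 0, "az": 0}, {"hand": 0, "x": 0, "y": 0, "z": 0, "ax": 0, "ay": 0, "az": 0}, {"hand": 0, "x": 0, "y": 0, "z": 0, "ax": 0, "ay": 0, "az": 0}, {"hand": 0, "x": 0, "y": 0, "z": 0, "ax": 0, "ay": 0, "az": 0}, {"hand": 0, "x": 0, "y": 0, "z": 0, "ax": 0, "ay": 0, "az": 0}, {"hand": 0, "x": 0, "y": 0, "z": 0, "ax": 0, "ay": 0, "az": 0}, {"hand": 0, "x": 0, "y": 0, "z": 0, "ax": 0, "ay": 0, "az": 0}, {"hand": 0, "x": 0, "y": 0, "z": 0, "ax": 0, "ay": 0, "az": 0}]'

```text
t: 6.85
tool_pos: [0.4389, -0.154, 0.2875]
orientation: [-3.079, -0.625, 0.0]
force: [-5.5, 2.7, 10.1]
opening: 0.0004
gripper_force: 5.3
```

Emit:
carry_out --targets '[{"hand": 0, "x": 0, "y": 0, "z": 0, "ax": 0, "ay": 0, "az": 0}, {"hand": 0, "x": 0, "y": 0, "z": 0, "ax": 0, "ay": 0, "az": 0}, {"hand": 0, "x": 0, "y": 0, "z": 0, "ax": 0, "ay": 0, "az": 0}, {"hand": 0, "x": 0, "y": 0, "z": -0.002, "ax": 0, "ay": 0, "az": 0}, {"hand": 0, "x": 0, "y": 0, "z": -0.004, "ax": 0, "ay": 0, "az": 0}, {"hand": 0, "x": 0, "y": 0, "z": -0.006, "ax": 0, "ay": 0, "az": 0}, {"hand": 0, "x": 0.001, "y": 0, "z": -0.008, "ax": 0, "ay": 0, "az": 0}, {"hand": 0, "x": 0.001, "y": 0, "z": -0.01, "ax": 0, "ay": 0, "az": 0}]'

```text
t: 7.85
tool_pos: [0.4398, -0.1536, 0.2969]
orientation: [3.079, 0.625, -0.0]
force: [-2.2, -0.3, 2.5]
opening: -0.0001
gripper_force: 1.2
```

Emit:
carry_out --targets '[{"hand": 0, "x": 0, "y": 0, "z": -0.0025, "ax": 0, "ay": 0, "az": 0}, {"hand": 0, "x": 0.001, "y": 0, "z": -0.005, "ax": 0, "ay": 0, "az": 0}, {"hand": 0, "x": 0.001, "y": 0, "z": -0.0075, "ax": 0, "ay": 0, "az": 0}, {"hand": 0, "x": 0.001, "y": 0.001, "z": -0.01, "ax": 0, "ay": 0, "az": 0}, {"hand": 0, "x": 0.001, "y": 0.001, "z": -0.0125, "ax": 0, "ay": 0, "az": 0}, {"hand": 0, "x": 0.001, "y": 0.001, "z": -0.015, "ax": 0, "ay": 0, "az": 0}, {"hand": 0, "x": 0.001, "y": 0.001, "z": -0.0175, "ax": 0, "ay": 0, "az": 0}, {"hand": 0, "x": 0.001, "y": 0.001, "z": -0.02, "ax": 0, "ay": 0, "az": 0}]'

```text
t: 8.85
tool_pos: [0.4414, -0.1541, 0.3173]
orientation: [3.078, 0.625, 0.002]
force: [0.6, 3.1, 4.9]
opening: 0.0001
gripper_force: 2.0
```

Emit:
carry_out --targets '[{"hand": 0, "x": 0, "y": 0, "z": -0.0025, "ax": 0, "ay": 0, "az": 0}, {"hand": 0, "x": 0.001, "y": 0, "z": -0.005, "ax": 0, "ay": 0, "az": 0}, {"hand": 0, "x": 0.001, "y": 0, "z": -0.0075, "ax": 0, "ay": 0, "az": 0}, {"hand": 0, "x": 0.001, "y": 0.001, "z": -0.01, "ax": 0, "ay": 0, "az": 0}, {"hand": 0, "x": 0.001, "y": 0.001, "z": -0.0125, "ax": 0, "ay": 0, "az": 0}, {"hand": 0, "x": 0.001, "y": 0.001, "z": -0.015, "ax": 0, "ay": 0, "az": 0}, {"hand": 0, "x": 0.001, "y": 0.001, "z": -0.017, "ax": 0, "ay": 0, "az": 0}, {"hand": 0, "x": 0.001, "y": 0.001, "z": -0.019, "ax": 0, "ay": 0, "az": 0}]'

```text
t: 9.85
tool_pos: [0.4426, -0.1548, 0.3361]
orientation: [3.078, 0.625, 0.001]
force: [4.5, 0.4, 4.2]
opening: 0.0004
gripper_force: 2.3
```

Emit:
carry_out --targets '[{"hand": 0, "x": 0, "y": 0, "z": -0.0015, "ax": 0, "ay": 0, "az": 0}, {"hand": 0, "x": 0, "y": 0, "z": -0.003, "ax": 0, "ay": 0, "az": 0}, {"hand": 0, "x": 0, "y": 0, "z": -0.0045, "ax": 0, "ay": 0, "az": 0}, {"hand": 0, "x": 0, "y": 0, "z": -0.006, "ax": 0, "ay": 0, "az": 0}, {"hand": 0, "x": 0, "y": 0, "z": -0.0075, "ax": 0, "ay": 0, "az": 0}, {"hand": 0, "x": 0, "y": 0, "z": -0.009, "ax": 0, "ay": 0, "az": 0}, {"hand": 0, "x": 0, "y": 0, "z": -0.0105, "ax": 0, "ay": 0, "az": 0}, {"hand": 0, "x": 0, "y": 0, "z": -0.012, "ax": 0, "ay": 0, "az": 0}]'

```text
t: 10.85
tool_pos: [0.4424, -0.1546, 0.3478]
orientation: [-3.079, -0.625, 0.0]
force: [3.3, -0.3, 2.9]
opening: 0.0004
gripper_force: 1.2
```

Emit:
carry_out --targets '[{"hand": 0, "x": 0, "y": 0, "z": -0.001, "ax": 0, "ay": 0, "az": 0}, {"hand": 0, "x": 0, "y": 0, "z": -0.002, "ax": 0, "ay": 0, "az": 0}, {"hand": 0, "x": 0, "y": 0, "z": -0.003, "ax": 0, "ay": 0, "az": 0}, {"hand": 0, "x": 0, "y": 0, "z": -0.004, "ax": 0, "ay": 0, "az": 0}, {"hand": 0, "x": 0, "y": 0, "z": -0.005, "ax": 0, "ay": 0, "az": 0}, {"hand": 0, "x": 0, "y": 0, "z": -0.006, "ax": 0, "ay": 0, "az": 0}, {"hand": 0, "x": 0, "y": 0, "z": -0.008, "ax": 0, "ay": 0, "az": 0}, {"hand": 0, "x": 0, "y": 0, "z": -0.01, "ax": 0, "ay": 0, "az": 0}]'

```text
t: 11.85
tool_pos: [0.4424, -0.1546, 0.3579]
orientation: [3.079, 0.625, 0.0]
force: [0.0, -0.5, 0.5]
opening: 0.0006
gripper_force: 0.0
```

Emit:
carry_out --targets '[{"hand": 0, "x": 0, "y": 0, "z": -0.006, "ax": 0, "ay": 0, "az": 0}, {"hand": 0, "x": 0, "y": 0, "z": -0.015, "ax": 0, "ay": 0, "az": 0}, {"hand": 0, "x": 0, "y": 0, "z": -0.027, "ax": 0, "ay": 0, "az": 0}, {"hand": 0, "x": 0, "y": 0, "z": -0.04, "ax": 0, "ay": 0, "az": 0}, {"hand": 0, "x": 0, "y": 0, "z": -0.053, "ax": 0, "ay": 0, "az": 0}, {"hand": 0, "x": 0, "y": 0, "z": -0.06, "ax": 0, "ay": 0, "az": 0}, {"hand": 0, "x": 0, "y": 0, "z": -0.06, "ax": 0, "ay": 0, "az": 0}, {"hand": 0, "x": 0, "y": 0, "z": -0.06, "ax": 0, "ay": 0, "az": 0}]'

```text
t: 12.85
tool_pos: [0.4423, -0.1546, 0.4172]
orientation: [-3.078, -0.625, 0.001]
force: [-0.5, 0.2, -0.0]
opening: 0.0003
gripper_force: 0.0
```

Run:
```python
from h import *
s=read_state(); print(s['t'],s['tool_pos'],s['force'],np.abs(s['dq']).max())
im,w=cloud('side'); cv2.imwrite('pics/s5.png',im)
```

```text
12.85 [ 0.44231344 -0.15461484  0.41723063] [-0.50701091  0.24015068 -0.0414162 ] 0.003247322939269456
```

View pics/s5.png

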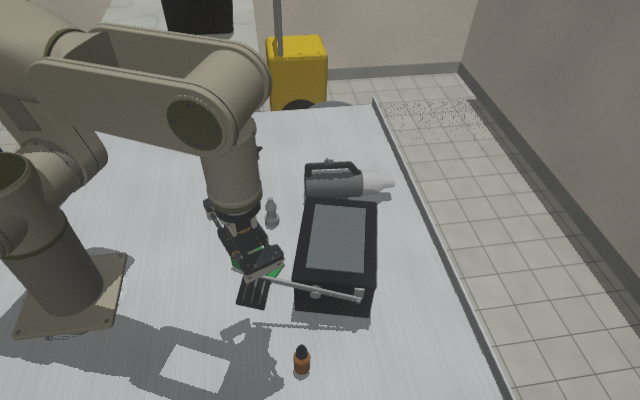

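The lid is shut (around (337,240)), the paddle is fully up (254,290), the hand is clear of it, and the bystanders have not moved. I hand the job in.

```bash
python3 -c "
from plant import robot
print(robot.close_job())"
```

```text
the job is handed in; nothing more can be done
None
```

I pressed the paddle down to its stop, held the lid wide open (about 1.1 rad by camera) for about 2.5 s and let it down slowly until it was shut. The hand is clear, the bystanders look unmoved, and the job was handed in at about 13 s; no verdict came back.

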